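# Stand the tall panel prop up

### The job

Two panel props lie on the assembly bench, a tall one and a short one, and another tall one already stands. Stand the tall lying prop upright on its square foot plate, ready to carry a panel, by raising its ball head while the foot plate pivots on the bench about where it is; do not lift the foot clear of the bench or carry the prop off, and let go of it. Leave the short prop and the standing one alone.

Things in the scene. Friction and masses are not known exactly. Their poses are not given: they have to be found in the camera images.
- tall_prop: Tall lying prop: square steel foot plate 64 x 64 x 8 mm, round steel stem 16 mm thick, black rubber ball head; 194 mm long overall, about 0.5 kg. Origin: centre of the plate's underside; z runs along the stem to the ball. It lies on a plate edge and the ball, the origin 32 mm above the bench, the head towards +y within 40 degrees. Tipped up about that edge, its origin ends 32 mm farther from where the head lay.
- tall_prop_head (a point): Centre of the tall lying prop's ball head, 44 mm across, on the stem's axis 172 mm from the origin of tall_prop; 22 mm above the bench while it lies. Gripped from above across the stem, the ball lets the prop swivel in the grip as it is raised.
- short_prop: Short lying prop, to be left alone: same plate, stem and ball, but only 132 mm long overall. Origin and axes as for the tall prop. It and the tall prop lie in either order, one to the robot's left and one to its right.
- standing_prop: A prop of the same size as the tall lying one, already standing on its plate farther from the robot, to be left alone. Origin: centre of the plate's underside, z axis up the stem.
There are look-alikes about, which are no part of the job. What is shaped like the tall_prop but green or turquoise is not meant.

How it is judged:
At the end, for the whole second after the job is handed in: The tall prop stands still on its foot plate on the bench, within 10 degrees of upright, the centre of the plate's underside at most 120 mm from where it was; the short prop still lies and the other tall prop still stands, each within 30 mm of its start (angle between each of tall_prop, standing_prop's own z axis and vertical below 0.17 rad and height (world z) of tall_prop below 0.012 m and distance of tall_prop from where it was at the start of the episode below 0.12 m and linear speed of tall_prop below 0.02 m/s and distance of each of standing_prop, short_prop from where it was at the start of the episode below 0.03 m and angle between short_prop's own z axis and vertical above 1.3 rad); the robot touches nothing.
It fails at once if the tall prop's foot is lifted clear of the bench (its origin above 75 mm) (height (world z) of tall_prop above 0.075 m).
It fails at once if the short prop or the standing prop is shifted by more than 30 mm (distance of any of short_prop, standing_prop from where it was at the start of the episode above 0.03 m).
It fails at once if the standing prop is tipped (angle between standing_prop's own z axis and vertical above 0.35 rad).
It also fails if it takes over 42 s, if anything falls off the work surface, if the arm or the gripper's body presses on something with over 40 N, if the wrist force passes 120 N, or if a joint passes its speed limit or range.

### The arm

A 6-joint arm with a two-finger parallel gripper is mounted at the origin on the work surface. World frame = base frame: x ahead of the robot, y to its left, z up, the work surface at z = 0. Lengths are in m, angles in rad, forces in N, time in s.
With the tool pointing down it reaches from about 0.375 to 0.925 m from the base axis. Payload 5.7 kg.
Tool frame: the origin (TCP) lies on the centre line of the jaws, within the pads' length; the fingertips stand manip.nose_length ahead of it and the grasp point (between the pads) lies 8 mm behind it (manip.nose_length is the distance from the TCP to the fingertips, in m); z points along the fingers, x is the direction in which the jaws open and shut, and the axes are right-handed (so a half turn about z gives the same grasp; the last joint's range is limited). The gripper opens to 85 mm and grips with 20 to 120 N. Pads are 22 mm wide; open, the fingers measure 114 mm over their backs; the gripper's body (76 mm by 85 mm) begins 54 mm behind the grasp point. The pads swing forward as they close: fully open they stand 13 mm farther back than shut.
Start: joints at [1.233, 0.359, 1.51, -0, 1.272, -0.115], TCP at [0.133, 0.585, 0.242] pointing down, gripper open.
Joint ranges: [-2.97, 2.97], [-1.01, 2.36], [0.21, 2.38], [-0.96, 4.11], [0.2, 2.71], [-2.98, 2.98]. Speed limits (rad/s): [2.39, 2.39, 3.14, 3.14, 3.14, 3.14].

### API

Orientations are given as a 3x3 rotation matrix whose columns are the frame's x, y, z axes.
In Python, from rig import manip gives the robot as it stands.
- The arm moves only by the shell command python3 -m inch 'ROWS'. ROWS is JSON, a list of rows, each a list of 5 numbers: the shift along the tool's x, y, z in m, then the turn about the tool's z in rad, then the opening, from -1 (shut) to 1 (fully open). A call has 1 to 20 rows; each row is the pose to reach, as a shift and turn from the pose commanded when the call began, along the tool's axes at that moment; what a row does not reach only later rows make up. A row lasts 1/12 s, in which the tool goes at most 41.7 mm and 7.16 degrees, less where a joint would pass 70% of its speed; a pose out of reach is approached as far as the arm can. A call with a gripper value outside its range is refused whole. The fingers move at their own pace and stop on an object; the grip force is fixed at half the most. Time passes only in rows, so rows that repeat a pose let the fingers close. It gives the time, the measured TCP pose, the force and the opening at its end, in the units of the state.
- manip.observe(): the state, without advancing time (a new reading comes with each control period).
- manip.grab_frame(name): name is "side" or "top" or "wrist"; returns a dict with "image" (384x512x3 uint8, red, green, blue), "range_z" (384x512 float32, m along the optical axis (not along the pixel's ray), 0 where there is no reading), "vertical_fov" (degrees; the focal length in pixels is half the picture's height over the tangent of half this angle, whatever the lens; pixels are square), "cx", "cy" (the principal point, pixels), "origin" and "orientation" of the camera in the world. Camera axes: x right, y down, z forward; pixel columns grow to the right and rows downward; lengths in m; the calibration is good to about 2 mm. A picture is of the moment at which its call begins.
- manip.hand_in(): hands the job in, once; it reports no verdict.
The state is a dict: "time": time; "joint_pos": joint angles; "joint_vel": joint speeds; "joint_efforts": joint torques, N m; "position": TCP position; "eef_rot": TCP orientation; "force": force on the tool from outside, world axes, zero at the start; "wrist_torque": the same for the moment, N m; "finger_gap": opening from 0.0 (shut) to 1.0 (fully open).
Only numpy, scipy, OpenCV 4.12 (cv2) and the standard library are available. Lean on these libraries where they do the work, as an engineer would, in place of code of your own. Each camera call takes 0.05 s, during which the arm holds its last target. There are 200 camera calls.

## Working session

There is one attempt and no reset: what is moved stays moved. The work goes in short steps, Python scripts to look and compute and a shell command to move; the robot and the scene stay as the last step left them, time stands still between calls to the robot, and variables do not carry over. Pictures are saved under pics/ and viewed, about 8 in all and at most 12, crops included, and the job is handed in when it is done.

```bash
mkdir -p pics; ls
cat > h.py <<'E'
import numpy as np, cv2
from rig import manip
def grab(n,save=None):
    f=manip.grab_frame(n)
    np.savez('/tmp/%s.npz'%n,**{k:np.array(v) for k,v in f.items()})
    if save: cv2.imwrite('pics/'+save,cv2.cvtColor(f['image'],cv2.COLOR_RGB2BGR))
    return f
def cloud(f):
    fl=192/np.tan(np.radians(float(f['vertical_fov']))/2)
    v,u=np.mgrid[0:384,0:512]; z=f['range_z']
    P=np.stack([(u-f['cx'])/fl*z,(v-f['cy'])/fl*z,z],-1)
    return P@np.array(f['orientation']).T+np.array(f['origin'])
def load(n): return dict(np.load('/tmp/%s.npz'%n))
E
python3 - <<'E'
from h import *
a=grab('top','top1.png'); b=grab('side','side1.png')
im=np.hstack([a['image'],b['image']]);
s=manip.observe(); print(manip.nose_length,s['position'],s['eef_rot'],s['finger_gap'],s['time'])
for f in(a,b):print(f['origin'],f['orientation'],f['vertical_fov'])
E
```

```text
pics
0.011 [0.13239305 0.58460459 0.24155179] [[ 2.20955448e-01  9.75283762e-01 -5.23356005e-04]
 [ 9.75282542e-01 -2.20956005e-01 -1.55151955e-03]
 [-1.62881048e-03 -1.67603277e-04 -9.99998659e-01]] 0.998685568462137 0.1
[0.11096233 0.02371551 1.63609153] [[ 1.36656291e-02 -9.76660548e-01  2.14353502e-01]
 [-9.99906389e-01 -1.34940681e-02  2.26367163e-03]
 [ 6.81661972e-04 -2.14364370e-01 -9.76753527e-01]] 43.43177900538948
[ 0.17016648 -0.9557174   0.7736403 ] [[ 0.96244584 -0.15112738  0.22551834]
 [-0.27141075 -0.55355925  0.78734259]
 [ 0.00584874 -0.8189827  -0.5737884 ]] 55.695353624560006
```

View pics/top1.png

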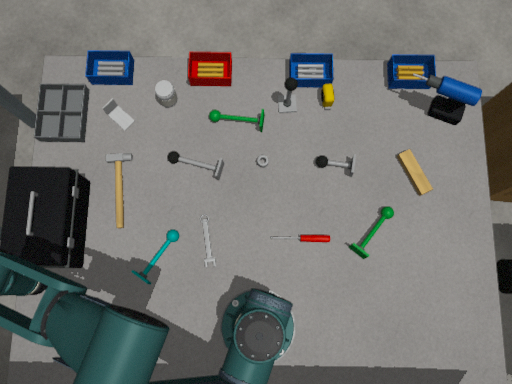

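View pics/side1.png

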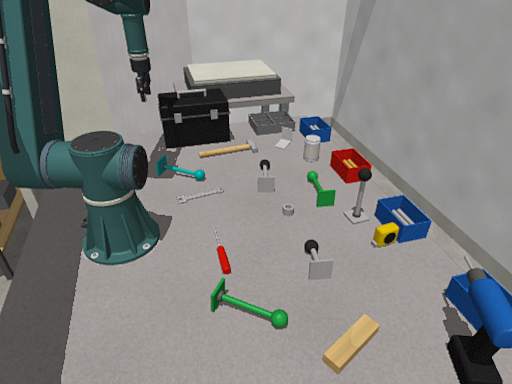

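The top picture shows these candidates:
- A black-ball steel prop with its ball at (174,157) and plate at (218,168). It is the longer one, on the robot's left.
- A black-ball prop with its ball at (321,161) and plate at (351,165). It is the shorter one, on the right.
- The standing prop at (290,86).
- Green look-alikes at (215,116) and (387,212), and a turquoise one at (173,236).

I choose the left one, and will check it by its length and a close crop.

Run:
```python
from h import *
f=load('top'); C=cloud(f)
for n,(u,v,r) in dict(ballL=(174,157,5),ballR=(321,161,5),plateL=(219,168,9),plateR=(351,165,9),stand=(290,86,8),grn=(215,116,5)).items():
    p=C[v-r:v+r+1,u-r:u+r+1].reshape(-1,3); p=p[p[:,2]>.012]
    t=p[p[:,2].argmax()]; print(n,len(p),'mean',p.mean(0).round(4),'top',t.round(4),'min',p.min(0).round(3),'max',p.max(0).round(3))
# stem fit of left prop
p=C[145:185,162:230].reshape(-1,3); p=p[p[:,2]>.012]
print(len(p)); xy=p[:,:2]; 
ball=C[157-8:166,166:183].reshape(-1,3); ball=ball[ball[:,2]>.015]
from scipy.optimize import least_squares
r=least_squares(lambda c:np.linalg.norm(ball-np.r_[c,.022],axis=1)-.022,ball.mean(0)[:2],loss='soft_l1',f_scale=.002);b=r.x
print('ball',b,len(ball))
far=p[np.linalg.norm(xy-b,axis=1)>.14]; st=p[(np.linalg.norm(xy-b,axis=1)>.03)&(np.linalg.norm(xy-b,axis=1)<.15)]
print('platepts',far.mean(0),'maxdist',np.linalg.norm(xy-b,axis=1).max())
d=b-st.mean(0)[:2]; d/=np.linalg.norm(d); print('dir',d,np.degrees(np.arctan2(-d[0],d[1])),'stem',st.mean(0))
im=cv2.cvtColor(f['image'],cv2.COLOR_RGB2BGR)[130:200,150:240]
cv2.imwrite('pics/c1.png',cv2.resize(im,None,fx=7,fy=7,interpolation=cv2.INTER_CUBIC))
```

```text
ballL 111 mean [0.5603 0.294  0.0361] top [0.5666 0.2945 0.0503] min [0.543 0.275 0.018] max [0.58  0.312 0.05 ]
ballR 111 mean [ 0.5527 -0.213   0.0371] top [ 0.5564 -0.2248  0.049 ] min [ 0.535 -0.232  0.015] max [ 0.573 -0.195  0.049]
plateL 138 mean [0.5158 0.1403 0.0688] top [0.111  0.0237 1.6361] min [0.111 0.024 0.013] max [0.552 0.169 1.636]
plateR 119 mean [ 0.534  -0.306   0.0617] top [0.111  0.0237 1.6361] min [ 0.111 -0.325  0.016] max [0.568 0.024 1.636]
stand 180 mean [ 0.7719 -0.0991  0.1729] top [0.111  0.0237 1.6361] min [ 0.111 -0.138  0.015] max [0.846 0.024 1.636]
grn 108 mean [0.7127 0.1572 0.0354] top [0.7173 0.1554 0.0493] min [0.698 0.139 0.014] max [0.734 0.175 0.049]
428
ball [0.56538068 0.29693399] 146
platepts [0.49211791 0.13199826 0.15720194] maxdist 0.5302304892709139
dir [0.28051167 0.95985061] -16.29074532527082 stem [0.54035796 0.21131164 0.03349471]
```

View pics/c1.png

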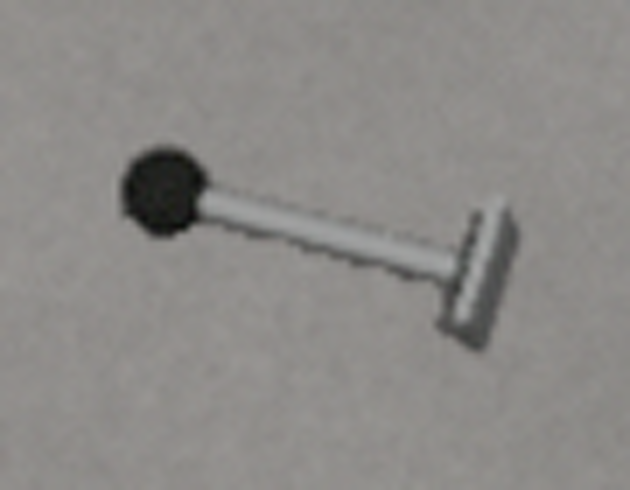

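The chosen prop is grey steel with a black ball. Its ball-to-plate distance is about 0.17 m, so it is the tall one. Next I move above the ball with the jaws turned across the stem.

```bash
python3 -m inch '[[-0.186,0.485,0.10,1.632,1],[-0.186,0.485,0.10,1.632,1],[-0.186,0.485,0.10,1.632,1],[-0.186,0.485,0.10,1.632,1],[-0.186,0.485,0.10,1.632,1],[-0.186,0.485,0.10,1.632,1],[-0.186,0.485,0.10,1.632,1],[-0.186,0.485,0.10,1.632,1],[-0.186,0.485,0.10,1.632,1],[-0.186,0.485,0.10,1.632,1],[-0.186,0.485,0.10,1.632,1],[-0.186,0.485,0.10,1.632,1],[-0.186,0.485,0.10,1.632,1],[-0.186,0.485,0.10,1.632,1],[-0.186,0.485,0.10,1.632,1],[-0.186,0.485,0.10,1.632,1],[-0.186,0.485,0.10,1.632,1],[-0.186,0.485,0.10,1.632,1]]'
python3 - <<'E'
from h import *
f=grab('wrist','w1.png'); s=manip.observe(); print(s['position'],s['eef_rot'],f['origin'])
C=cloud(f); p=C.reshape(-1,3); col=f['image'].reshape(-1,3).astype(int)
m=(p[:,2]>.008)&(p[:,2]<.06)&(np.hypot(p[:,0]-.565,p[:,1]-.297)<.035)
b=p[m]; print(m.sum())
from scipy.optimize import least_squares
r=least_squares(lambda c:np.linalg.norm(b-c,axis=1)-.022,[.565,.297,.022],loss='soft_l1',f_scale=.002);print('ball',r.x)
st=p[(p[:,2]>.012)&(p[:,2]<.05)&(np.hypot(*(p[:,:2]-r.x[:2]).T)>.035)&(np.hypot(*(p[:,:2]-r.x[:2]).T)<.15)]
if len(st): d=r.x[:2]-np.median(st,0)[:2]; print('dir',d/np.linalg.norm(d),len(st))
E
```

```text
time: 1.6
position: [0.5632, 0.2976, 0.1425]
eef_rot: [[0.961, -0.278, -0.0], [-0.278, -0.961, 0.0], [-0.0, 0.0, -1.0]]
force: [0.1, -0.0, 0.9]
finger_gap: 1.0
[0.56336421 0.29755509 0.14260455] [[ 9.60601444e-01 -2.77929570e-01 -1.42471686e-04]
 [-2.77929565e-01 -9.60601454e-01  5.17340524e-05]
 [-1.51236932e-04 -1.00987117e-05 -9.99999989e-01]] [0.58545159 0.3745457  0.27327455]
1766
ball [0.56326453 0.29779818 0.02122333]
dir [0.2621193  0.96503548] 1594
```

View pics/w1.png

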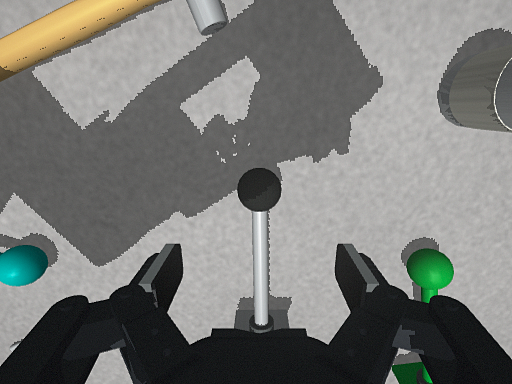

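The wrist picture shows the black ball at (259,190), midway between the jaws, with the stem running down to the plate at (262,325). The ball fit is (0.563, 0.298, 0.021), directly under the TCP. Next I descend and close.

```bash
python3 -m inch '[[0,0,0.03,0,1],[0,0,0.06,0,1],[0,0,0.09,0,1],[0,0,0.11,0,1],[0,0,0.12,0,1],[0,0,0.125,0,1],[0,0,0.125,0,1],[0,0,0.125,0,1],[0,0,0.125,0,-1],[0,0,0.125,0,-1],[0,0,0.125,0,-1],[0,0,0.125,0,-1],[0,0,0.125,0,-1],[0,0,0.125,0,-1],[0,0,0.125,0,-1],[0,0,0.125,0,-1],[0,0,0.125,0,-1],[0,0,0.125,0,-1]]'
python3 - <<'E'
import numpy as np
# arc relative to start: tool y points to foot; dy, rise
R=np.hypot(172,32);a0=np.radians(7.2)
for phi in range(-3,94,6):
    a=np.radians(phi+10.54); print(phi,round(R*np.cos(a0)-R*np.cos(a)),-round(R*np.sin(a)-R*np.sin(a0)))
E
```

```text
time: 3.15
position: [0.5656, 0.2968, 0.0186]
eef_rot: [[0.96, -0.281, 0.002], [-0.281, -0.96, 0.001], [0.002, -0.001, -1.0]]
force: [0.4, -1.4, 5.6]
finger_gap: 0.483
-3 0 -1
3 3 -19
9 9 -37
15 16 -54
21 24 -70
27 35 -85
33 47 -99
39 60 -111
45 75 -122
51 90 -132
57 107 -140
63 124 -146
69 142 -150
75 160 -152
81 178 -153
87 197 -152
93 215 -148
```

Gripped at a gap of 41 mm, on the ball. Now I raise the first half of the arc.

```bash
python3 -m inch '[[0,0.001,-0.009,0,-1],[0,0.003,-0.019,0,-1],[0,0.006,-0.028,0,-1],[0,0.009,-0.037,0,-1],[0,0.012,-0.046,0,-1],[0,0.016,-0.054,0,-1],[0,0.020,-0.062,0,-1],[0,0.024,-0.070,0,-1],[0,0.029,-0.078,0,-1],[0,0.035,-0.085,0,-1],[0,0.041,-0.092,0,-1],[0,0.047,-0.099,0,-1],[0,0.053,-0.105,0,-1],[0,0.060,-0.111,0,-1],[0,0.067,-0.117,0,-1],[0,0.075,-0.122,0,-1],[0,0.075,-0.122,0,-1]]'
python3 - <<'E'
from h import *
f=grab('side'); im=cv2.cvtColor(f['image'],cv2.COLOR_RGB2BGR)[80:240,180:400]
cv2.imwrite('pics/s2.png',cv2.resize(im,None,fx=3.5,fy=3.5,interpolation=cv2.INTER_CUBIC))
E
```

```text
time: 4.57
position: [0.5432, 0.2232, 0.1403]
eef_rot: [[0.96, -0.281, 0.0], [-0.281, -0.96, -0.0], [0.0, 0.0, -1.0]]
force: [-0.7, -0.5, -4.8]
finger_gap: 0.474
```

View pics/s2.png

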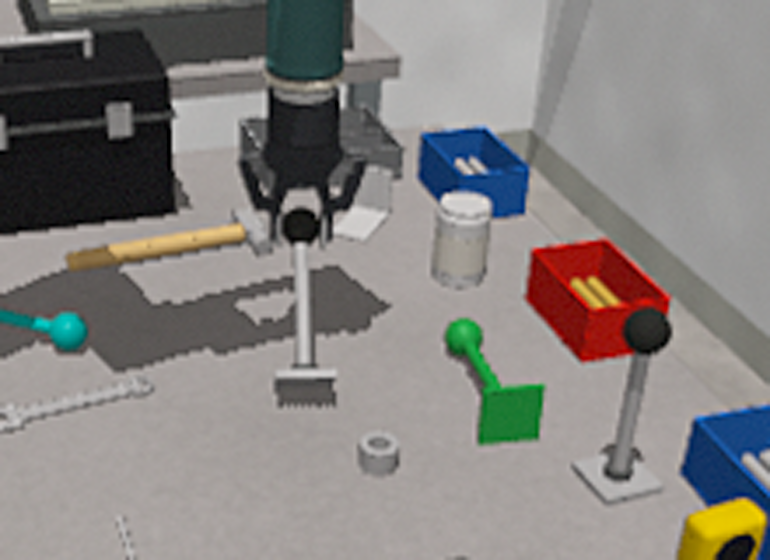

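The prop is tilted about half-way, with its ball at crop (300,225) and foot at (305,390). The downward force of 4.8 N is close to the prop's whole weight, so I check from the depth image whether the foot is clear of the bench.

```bash
cat >> h.py <<'E'
def tilt():
    P=[]
    for n in('side','top'):
        f=grab(n); C=cloud(f).reshape(-1,3); c=f['image'].reshape(-1,3).astype(int)
        P.append(C[(f['range_z'].ravel()>0)])
    p=manip.observe()['position']; out=[]
    for n,q in zip(('side','top'),P):
        # tool-y plane: u along foot direction(-d)
        d=np.array([-.281,-.96]); e=np.array([.96,-.281]); r=q[:,:2]-p[:2]
        u=r@d; w=r@e; m=(abs(w)<.045)&(u>-.05)&(u<.2)&(q[:,2]>.006)&(q[:,2]<p[2]-.01)
        print(n,m.sum()); 
        for lo in np.arange(.006,p[2],.01):
            k=m&(q[:,2]>=lo)&(q[:,2]<lo+.01)
            if k.sum()>2: print('  z%.3f n%d u[%.3f %.3f] med %.3f w[%.3f %.3f]'%(lo+.005,k.sum(),u[k].min(),u[k].max(),np.median(u[k]),w[k].min(),w[k].max()))
E
python3 -c "
from h import *
tilt(); s=manip.observe(); print(s['force'],s['wrist_torque'])"
```

```text
side 238
  z0.011 n12 u[0.095 0.105] med 0.098 w[-0.029 0.032]
  z0.021 n15 u[0.105 0.118] med 0.112 w[-0.029 0.031]
  z0.031 n14 u[0.102 0.126] med 0.123 w[-0.022 0.033]
  z0.041 n59 u[0.080 0.134] med 0.127 w[-0.029 0.033]
  z0.051 n25 u[0.078 0.131] med 0.090 w[-0.022 0.018]
  z0.061 n19 u[0.069 0.087] med 0.076 w[-0.007 0.008]
  z0.071 n15 u[0.058 0.076] med 0.069 w[-0.007 0.008]
  z0.081 n19 u[0.044 0.065] med 0.057 w[-0.007 0.004]
  z0.091 n12 u[0.042 0.060] med 0.048 w[-0.007 0.004]
  z0.101 n13 u[0.032 0.046] med 0.041 w[-0.008 0.004]
  z0.111 n13 u[0.024 0.037] med 0.031 w[-0.008 0.004]
  z0.121 n17 u[0.013 0.031] med 0.020 w[-0.008 0.004]
  z0.131 n5 u[-0.004 0.017] med 0.010 w[-0.012 0.011]
top 332
  z0.011 n76 u[0.040 0.198] med 0.115 w[-0.044 0.045]
  z0.021 n32 u[0.087 0.106] med 0.096 w[-0.025 0.038]
  z0.031 n35 u[0.091 0.114] med 0.106 w[-0.026 0.036]
  z0.041 n79 u[0.092 0.131] med 0.113 w[-0.025 0.037]
  z0.051 n71 u[0.083 0.132] med 0.123 w[-0.024 0.038]
  z0.061 n17 u[0.072 0.128] med 0.080 w[-0.002 0.011]
  z0.071 n13 u[0.063 0.082] med 0.069 w[-0.003 0.011]
  z0.081 n9 u[0.055 0.071] med 0.063 w[-0.001 0.012]
[-0.77970397 -0.51488163 -4.01572119] [ 0.27466574  0.13594451 -0.04822415]
```

The plate's lower edge lies at the bench within a few mm, with the underside at 45° and the plate's top at z≈0.05, as the geometry predicts. I carry on with the arc.

```bash
python3 -m inch '[[0,0.008,-0.005,0,-1],[0,0.015,-0.010,0,-1],[0,0.024,-0.014,0,-1],[0,0.032,-0.018,0,-1],[0,0.040,-0.021,0,-1],[0,0.049,-0.024,0,-1],[0,0.058,-0.026,0,-1],[0,0.067,-0.028,0,-1],[0,0.076,-0.029,0,-1],[0,0.085,-0.030,0,-1],[0,0.094,-0.030,0,-1],[0,0.103,-0.030,0,-1],[0,0.110,-0.030,0,-1],[0,0.117,-0.030,0,-1],[0,0.122,-0.029,0,-1],[0,0.122,-0.029,0,-1],[0,0.122,-0.029,0,-1]]'
python3 - <<'E'
from h import *
tilt(); f=load('side'); im=cv2.cvtColor(f['image'],cv2.COLOR_RGB2BGR)[80:240,180:400]
cv2.imwrite('pics/s3.png',cv2.resize(im,None,fx=3.5,fy=3.5,interpolation=cv2.INTER_CUBIC))
E
```

```text
time: 6.13
position: [0.5092, 0.1073, 0.1682]
eef_rot: [[0.96, -0.281, -0.0], [-0.281, -0.96, 0.0], [-0.0, 0.0, -1.0]]
force: [0.1, 0.5, -0.2]
finger_gap: -0.001
side 9
  z0.011 n3 u[-0.050 -0.049] med -0.050 w[-0.018 -0.010]
top 63
  z0.011 n63 u[0.062 0.198] med 0.123 w[-0.042 0.045]
```

View pics/s3.png

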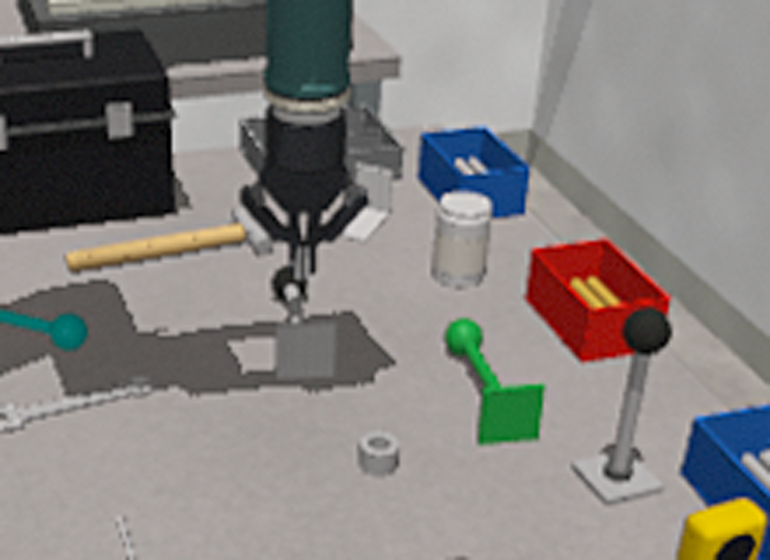

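The picture shows that the prop slipped out of the grip and fell back. Its plate is at crop (307,348) and the ball behind it at (288,285), with the jaws shut above. I back up and measure where it lies now.

```bash
python3 -m inch '[[0,0,-0.03,0,-1],[0,-0.03,-0.05,0,1],[0,-0.06,-0.05,0,1],[0,-0.09,-0.05,0,1],[0,-0.12,-0.05,0,1],[0,-0.15,-0.05,0,1],[0,-0.18,-0.05,0,1],[0,-0.20,-0.05,0,1],[0,-0.20,-0.05,0,1],[0,-0.20,-0.05,0,1]]'
python3 - <<'E'
from h import *
from scipy.optimize import least_squares
t=grab('top'); s=grab('side'); w=grab('wrist','w2.png')
for n,f in(('side',s),('top',t),('wrist',w)):
    C=cloud(f).reshape(-1,3); c=f['image'].reshape(-1,3).astype(int)
    m=(C[:,2]>.010)&(C[:,2]<.06)&(abs(C[:,0]-.52)<.12)&(C[:,1]>.08)&(C[:,1]<.36)&(f['range_z'].ravel()>0)
    m&=(c.max(1)-c.min(1)<25)
    b=C[m&(c.max(1)<60)]; print(n,m.sum(),len(b), np.median(b,0) if len(b) else '')
    if len(b)>20:
        r=least_squares(lambda x:np.linalg.norm(b-x,axis=1)-.022,np.median(b,0)-[0,0,.01],loss='soft_l1',f_scale=.002);print(' ball',r.x)
    g=C[m&(c.max(1)>=60)&(C[:,2]>.018)]; print(' steel med',np.median(g,0),g.min(0),g.max(0))
im=cv2.cvtColor(t['image'],cv2.COLOR_RGB2BGR)[110:200,150:270]
a=cv2.resize(im,(512,384),interpolation=cv2.INTER_CUBIC)
cv2.imwrite('pics/c3.png',cv2.resize(np.hstack([a,cv2.cvtColor(w['image'],cv2.COLOR_RGB2BGR)]),(800,300)))
E
```

```text
time: 7.07
position: [0.5652, 0.3007, 0.2179]
eef_rot: [[0.961, -0.278, -0.0], [-0.278, -0.961, -0.0], [-0.0, 0.0, -1.0]]
force: [0.5, -0.2, -0.1]
finger_gap: 0.996
side 295 54 [0.55572461 0.31915245 0.03172401]
 ball [0.56008067 0.32980703 0.0188682 ]
 steel med [0.53725014 0.16413643 0.03399018] [0.49943374 0.15275007 0.01818748] [0.56925876 0.33451982 0.05882712]
top 182 0 
 steel med [0.53984274 0.18904027 0.03765146] [0.50229943 0.15611353 0.01871245] [0.56659597 0.2468764  0.05990549]
wrist 3066 1102 [0.56260081 0.33102072 0.03744955]
 ball [0.56311145 0.32877113 0.02109665]
 steel med [0.5463329  0.21199876 0.03383591] [0.50155426 0.16265532 0.01815557] [0.58429469 0.34261653 0.05999591]
```

View pics/c3.png

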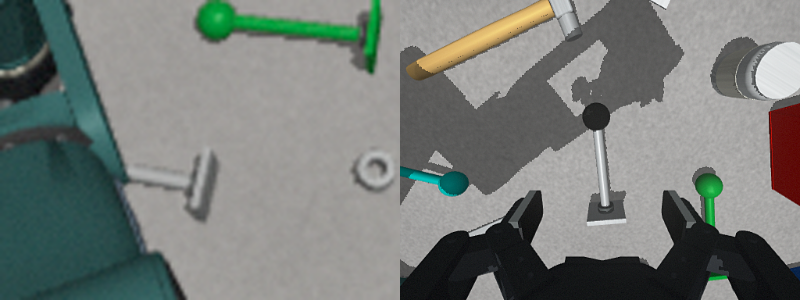

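The prop lies again with its head towards +y. The ball is at (0.564, 0.329), in the composite at (597,117), and the plate is at (605,214). Next I get the new stem direction and regrip lower, because the +5.6 N suggested contact above the ball's equator.

Run:
```python
from h import *
f=load('wrist'); C=cloud(f).reshape(-1,3); c=f['image'].reshape(-1,3).astype(int)
b=np.array([.5631,.3288]); R=np.array(manip.observe()['eef_rot'])
m=(c.max(1)-c.min(1)<25)&(C[:,2]>.024)&(C[:,2]<.05)&(C[:,1]<.295)&(C[:,1]>.19)&(abs(C[:,0]-.55)<.03)
p=C[m]; l=cv2.fitLine(p[:,:2].astype(np.float32),cv2.DIST_HUBER,0,.001,.001).ravel(); print(len(p),l)
d=l[:2]*np.sign(l[1]); x=np.array([d[1],-d[0]]); a=np.degrees(np.arctan2(x[1],x[0])); a0=np.degrees(np.arctan2(R[1,0],R[0,0]))
print('x angle want',a,'now',a0,'turn about tool z',np.radians(a0-a), 'line x at ball y', l[2]+(b[1]-l[3])*l[0]/l[1])
o=b-.172*d; print('origin',o,'shift from start', o-np.array([.517,.132]))
e=np.r_[b+[.001,0],.1]-manip.observe()['position']; print('tool shift',R.T@e)
```

```text
937 [0.18724552 0.98231316 0.54761606 0.24451053]
x angle want -10.792079 now -16.28856491732179 turn about tool z -0.09593177703785295 line x at ball y 0.5636830642665783
origin [0.53089377 0.15984213] shift from start [0.01389377 0.02784213]
tool shift [-0.0090638  -0.02894455  0.11802517]
```

```bash
python3 -m inch '[[-0.009,-0.029,0.03,-0.096,1],[-0.009,-0.029,0.06,-0.096,1],[-0.009,-0.029,0.10,-0.096,1],[-0.009,-0.029,0.13,-0.096,1],[-0.009,-0.029,0.16,-0.096,1],[-0.009,-0.029,0.185,-0.096,1],[-0.009,-0.029,0.197,-0.096,1],[-0.009,-0.029,0.204,-0.096,1],[-0.009,-0.029,0.204,-0.096,1],[-0.009,-0.029,0.204,-0.096,1]]'
python3 -m inch '[[0,0,0,0,-1],[0,0,0,0,-1],[0,0,0,0,-1],[0,0,0,0,-1],[0,0,0,0,-1],[0,0,0,0,-1],[0,0,0,0,-1],[0,0,0,0,-1],[0,0,0,0,-1]]'
python3 - <<'E'
from h import *
f=grab('wrist','w3.png')
E
```

```text
time: 8.05
position: [0.5657, 0.3297, 0.0154]
eef_rot: [[0.982, -0.187, 0.001], [-0.187, -0.982, 0.0], [0.001, -0.001, -1.0]]
force: [0.6, 0.3, 1.2]
finger_gap: 1.002
time: 8.8
position: [0.5659, 0.3301, 0.0158]
eef_rot: [[0.982, -0.187, 0.002], [-0.187, -0.982, 0.001], [0.002, -0.001, -1.0]]
force: [0.0, -1.5, 6.5]
finger_gap: 0.486
```

View pics/w3.png

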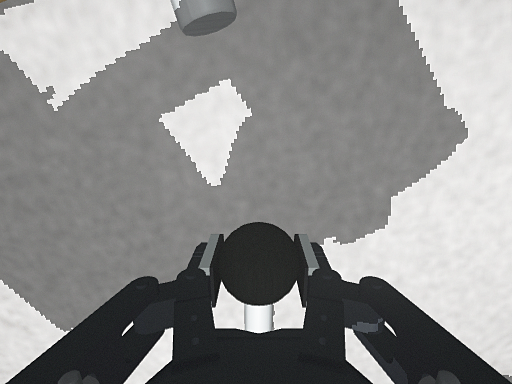

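The grip is across the ball, with the pads at (212,270) and (305,270) and the ball at (258,262). Last time the ball ended about 10 mm towards the head side of the pads, at their edge, which explains the slip. I reopen, shift 8 mm towards the head side, go slightly lower and grip again.

```bash
python3 -m inch '[[0,0,0,0,0.6],[0,0,0,0,1],[0,0,0,0,1],[0,0,0,0,1],[0,0,0,0,1],[0,-0.004,0.001,0,1],[0,-0.008,0.002,0,1],[0,-0.008,0.002,0,1],[0,-0.008,0.002,0,-1],[0,-0.008,0.002,0,-1],[0,-0.008,0.002,0,-1],[0,-0.008,0.002,0,-1],[0,-0.008,0.002,0,-1],[0,-0.008,0.002,0,-1],[0,-0.008,0.002,0,-1],[0,-0.008,0.002,0,-1],[0,-0.008,0.002,0,-1]]'
python3 -m inch '[[0,0.001,-0.009,0,-1],[0,0.003,-0.019,0,-1],[0,0.006,-0.028,0,-1],[0,0.009,-0.037,0,-1],[0,0.012,-0.046,0,-1],[0,0.016,-0.054,0,-1],[0,0.020,-0.062,0,-1],[0,0.024,-0.070,0,-1],[0,0.029,-0.078,0,-1],[0,0.035,-0.085,0,-1]]'
sed -i 's/d=np.array(\[-.281,-.96\]); e=np.array(\[.96,-.281\])/d=np.array([-.187,-.982]); e=np.array([.982,-.187])/' h.py
python3 -c "
from h import *
tilt()"
```

```text
time: 10.27
position: [0.5663, 0.3376, 0.0126]
eef_rot: [[0.982, -0.187, 0.0], [-0.187, -0.982, -0.0], [0.0, -0.0, -1.0]]
force: [-2.2, 0.4, 5.7]
finger_gap: 0.486
time: 11.1
position: [0.56, 0.3032, 0.0984]
eef_rot: [[0.982, -0.187, 0.001], [-0.187, -0.982, 0.001], [0.001, -0.001, -1.0]]
force: [0.7, 1.8, -2.6]
finger_gap: 0.486
side 252
  z0.011 n23 u[0.148 0.156] med 0.153 w[-0.035 0.027]
  z0.021 n27 u[0.155 0.162] med 0.159 w[-0.035 0.026]
  z0.031 n23 u[0.161 0.169] med 0.164 w[-0.036 0.025]
  z0.041 n39 u[0.119 0.172] med 0.168 w[-0.036 0.024]
  z0.051 n57 u[0.107 0.179] med 0.170 w[-0.037 0.027]
  z0.061 n35 u[0.092 0.176] med 0.114 w[-0.037 0.023]
  z0.071 n19 u[0.071 0.102] med 0.083 w[-0.012 0.003]
  z0.081 n20 u[0.052 0.077] med 0.065 w[-0.012 0.001]
  z0.091 n9 u[0.009 0.055] med 0.046 w[-0.018 0.023]
top 321
  z0.011 n46 u[0.049 0.200] med 0.141 w[-0.040 0.042]
  z0.021 n13 u[0.143 0.154] med 0.149 w[-0.031 0.031]
  z0.031 n20 u[0.141 0.161] med 0.153 w[-0.031 0.032]
  z0.041 n39 u[0.117 0.162] med 0.154 w[-0.031 0.031]
  z0.051 n77 u[0.108 0.174] med 0.157 w[-0.032 0.034]
  z0.061 n68 u[0.082 0.175] med 0.167 w[-0.033 0.032]
  z0.071 n30 u[0.068 0.173] med 0.092 w[-0.006 0.022]
  z0.081 n23 u[0.061 0.088] med 0.073 w[-0.007 0.008]
  z0.091 n5 u[0.058 0.069] med 0.063 w[-0.002 0.007]
```

No creep this time: tilt is 27° with the gap steady. I continue to about 51°.

```bash
python3 -m inch '[[0,0.006,-0.007,0,-1],[0,0.012,-0.014,0,-1],[0,0.018,-0.020,0,-1],[0,0.025,-0.026,0,-1],[0,0.032,-0.032,0,-1],[0,0.040,-0.037,0,-1],[0,0.047,-0.042,0,-1],[0,0.055,-0.047,0,-1]]'
python3 -c "
from h import *
tilt()" | grep -A7 -E 'side'
```

```text
time: 11.87
position: [0.5496, 0.2486, 0.1451]
eef_rot: [[0.982, -0.187, 0.001], [-0.187, -0.982, 0.0], [0.001, -0.0, -1.0]]
force: [1.4, 2.2, -1.0]
finger_gap: 0.484
side 231
  z0.011 n10 u[0.105 0.115] med 0.111 w[-0.035 0.025]
  z0.021 n11 u[0.117 0.126] med 0.122 w[-0.036 0.021]
  z0.031 n15 u[0.107 0.137] med 0.130 w[-0.037 0.025]
  z0.041 n61 u[0.098 0.144] med 0.136 w[-0.035 0.025]
  z0.051 n17 u[0.091 0.141] med 0.098 w[-0.031 0.006]
  z0.061 n15 u[0.078 0.100] med 0.088 w[-0.012 0.001]
  z0.071 n13 u[0.076 0.090] med 0.081 w[-0.011 0.001]
```

```bash
python3 -m inch '[[0,0.008,-0.004,0,-1],[0,0.017,-0.008,0,-1],[0,0.025,-0.011,0,-1],[0,0.034,-0.014,0,-1],[0,0.043,-0.016,0,-1],[0,0.052,-0.018,0,-1],[0,0.061,-0.019,0,-1],[0,0.070,-0.020,0,-1]]'
python3 -c "
from h import *
tilt()" | grep -A16 -E 'side'
```

```text
time: 12.63
position: [0.5376, 0.1804, 0.1664]
eef_rot: [[0.982, -0.187, 0.003], [-0.187, -0.982, 0.001], [0.003, -0.002, -1.0]]
force: [1.2, 3.3, 12.4]
finger_gap: 0.485
side 287
  z0.011 n28 u[0.028 0.199] med 0.048 w[-0.037 0.037]
  z0.021 n97 u[0.050 0.197] med 0.079 w[-0.036 0.043]
  z0.031 n24 u[0.049 0.195] med 0.059 w[-0.032 0.043]
  z0.041 n11 u[0.043 0.055] med 0.050 w[-0.010 0.001]
  z0.051 n13 u[0.040 0.052] med 0.046 w[-0.011 0.001]
  z0.061 n11 u[0.037 0.048] med 0.042 w[-0.010 0.002]
  z0.071 n11 u[0.031 0.044] med 0.039 w[-0.010 0.002]
  z0.081 n9 u[0.033 0.038] med 0.035 w[-0.010 0.001]
  z0.091 n13 u[0.027 0.040] med 0.031 w[-0.010 0.002]
  z0.101 n12 u[0.025 0.033] med 0.030 w[-0.010 0.002]
  z0.111 n10 u[0.021 0.033] med 0.023 w[-0.009 0.002]
  z0.121 n9 u[0.016 0.027] med 0.020 w[-0.009 0.002]
  z0.131 n12 u[0.012 0.024] med 0.018 w[-0.009 0.003]
  z0.141 n12 u[0.009 0.021] med 0.015 w[-0.009 0.002]
  z0.151 n15 u[0.002 0.018] med 0.010 w[-0.019 0.025]
top 220
```

Tilt is now about 71°, past the tipping point, with a light 12 N press on the prop. I raise 3 mm and complete the arc.

```bash
python3 -m inch '[[0,0.003,-0.003,0,-1],[0,0.011,-0.004,0,-1],[0,0.020,-0.004,0,-1],[0,0.029,-0.004,0,-1],[0,0.038,-0.003,0,-1],[0,0.046,-0.002,0,-1],[0,0.052,-0.001,0,-1],[0,0.052,-0.001,0,-1]]'
python3 - <<'E'
from h import *
tilt(); f=load('side'); im=cv2.cvtColor(f['image'],cv2.COLOR_RGB2BGR)[80:240,180:400]
cv2.imwrite('pics/s4.png',cv2.resize(im,None,fx=3.5,fy=3.5,interpolation=cv2.INTER_CUBIC))
E
```

```text
time: 13.4
position: [0.5276, 0.1284, 0.1672]
eef_rot: [[0.982, -0.188, 0.003], [-0.188, -0.982, 0.001], [0.003, -0.001, -1.0]]
force: [-2.8, 2.4, 9.9]
finger_gap: 0.483
side 314
  z0.011 n61 u[0.011 0.152] med 0.046 w[-0.038 0.043]
  z0.021 n101 u[0.034 0.149] med 0.067 w[-0.039 0.044]
  z0.031 n16 u[0.037 0.140] med 0.043 w[-0.016 0.042]
  z0.041 n11 u[0.031 0.044] med 0.041 w[-0.012 0.000]
  z0.051 n11 u[0.031 0.039] med 0.038 w[-0.011 -0.000]
  z0.061 n12 u[0.028 0.039] med 0.032 w[-0.012 0.000]
  z0.071 n9 u[0.028 0.036] med 0.031 w[-0.012 -0.000]
  z0.081 n12 u[0.025 0.032] med 0.029 w[-0.011 -0.000]
  z0.091 n12 u[0.019 0.028] med 0.026 w[-0.011 -0.000]
  z0.101 n10 u[0.018 0.028] med 0.023 w[-0.011 -0.000]
  z0.111 n9 u[0.016 0.025] med 0.022 w[-0.011 -0.001]
  z0.121 n14 u[0.013 0.023] med 0.018 w[-0.011 -0.000]
  z0.131 n12 u[0.010 0.024] med 0.015 w[-0.011 -0.000]
  z0.141 n9 u[0.010 0.017] med 0.013 w[-0.011 -0.000]
  z0.151 n13 u[0.003 0.014] med 0.011 w[-0.011 0.004]
top 132
  z0.011 n70 u[0.060 0.199] med 0.127 w[-0.045 0.045]
  z0.021 n42 u[0.055 0.145] med 0.069 w[-0.008 0.045]
  z0.031 n19 u[0.067 0.148] med 0.128 w[0.001 0.045]
```

View pics/s4.png

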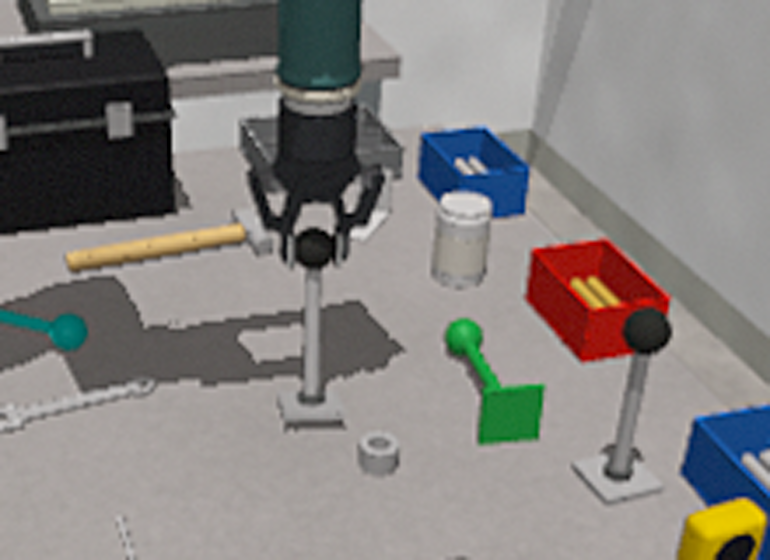

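The prop stands about 15° short of upright, with its ball at crop (315,247) and foot at (311,410). The foot has slid along by about 45 mm, which is within the limit. The centre of mass is past the edge, so opening the jaws will let it drop onto its plate.

```bash
python3 -m inch '[[0,0,0,0,1],[0,0,0,0,1],[0,0,0,0,1],[0,0,0,0,1],[0,0,0,0,1],[0,0,0,0,1],[0,0,-0.02,0,1],[0,0,-0.05,0,1],[0,0,-0.08,0,1],[0,0,-0.12,0,1],[0,0,-0.15,0,1],[0,0,-0.15,0,1],[0,0,-0.15,0,1],[0,0,-0.15,0,1],[0,0,-0.15,0,1],[0,0,-0.15,0,1]]'
python3 - <<'E'
from h import *
s=grab('side'); t=grab('top'); C=cloud(s).reshape(-1,3)
k=(abs(C[:,0]-.52)<.05)&(abs(C[:,1]-.085)<.07)&(C[:,2]>.004)&(C[:,2]<.22)
p=C[k]
for lo,hi in((.004,.014),(.03,.05),(.06,.08),(.09,.11),(.12,.14),(.15,.2)):
    q=p[(p[:,2]>=lo)&(p[:,2]<hi)]; print(lo,len(q),np.median(q,0).round(4),q.min(0).round(3),q.max(0).round(3))
for n,f in(('side',s),):
  im=cv2.cvtColor(f['image'],cv2.COLOR_RGB2BGR)
  cv2.imwrite('pics/s5.png',cv2.resize(np.hstack([im,cv2.cvtColor(t['image'],cv2.COLOR_RGB2BGR)]),(800,300),interpolation=cv2.INTER_AREA))
E
```

```text
time: 14.83
position: [0.5257, 0.1293, 0.3135]
eef_rot: [[0.982, -0.187, -0.003], [-0.187, -0.982, -0.001], [-0.003, 0.001, -1.0]]
force: [-0.4, 0.2, 0.6]
finger_gap: 1.002
0.004 127 [0.5075 0.0785 0.0058] [0.476 0.05  0.004] [0.547 0.123 0.014]
0.03 19 [0.5123 0.0833 0.0399] [0.506 0.079 0.03 ] [0.518 0.088 0.05 ]
0.06 19 [0.5111 0.0837 0.0691] [0.506 0.077 0.061] [0.518 0.091 0.079]
0.09 21 [0.5116 0.0833 0.1006] [0.504 0.079 0.092] [0.522 0.091 0.109]
0.12 24 [0.5108 0.0828 0.1286] [0.504 0.078 0.122] [0.519 0.091 0.14 ]
0.15 128 [0.5077 0.0759 0.1781] [0.491 0.067 0.154] [0.532 0.099 0.193]
```

View pics/s5.png

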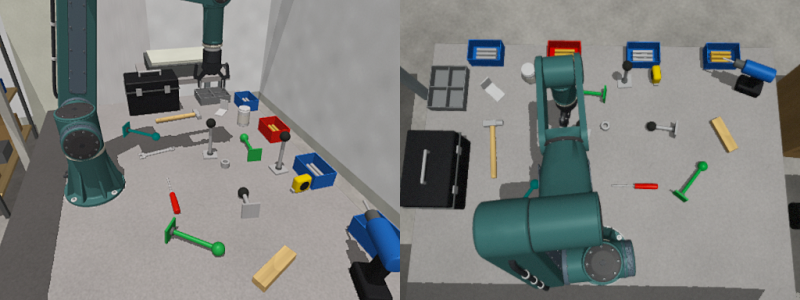

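The prop stands upright at (211,140) in the picture. Its stem leans less than 1° and its foot is at about (0.511, 0.091), roughly 41 mm from the start. The short prop at (248,205) and the standing one at (283,150) are where they were, and the gripper is clear. I hand in.

```bash
python3 -c "
from rig import manip
print(manip.hand_in())"
```

```text
the job is handed in; nothing more can be done
None
```

The tall prop is standing upright on its foot plate and has been released; I handed the job in at about 15 s of the 42 s limit. No verdict is reported.

- **First try:** The ball slid out at the edge of the pads part-way up, and the prop fell back onto the bench. This moved its foot about 30 mm.
- **Second try:** I gripped 8 mm farther towards the head and slightly lower, and raised the prop along the arc. Over the last part the foot slid along the bench with the hand instead of pivoting. I let go about 15° short of upright, past the tipping point, and it settled onto its plate.
- **Last checks:** The stem leans less than 1°. The foot centre is about 40 mm from where it started (limit 120 mm). The gripper was about 12 cm above the ball before hand-in.
- **Other props:** The short and standing props look unmoved in the final pictures. I judged that by eye and did not measure them again.

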